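# Heavy case onto the free turntable

## Robot

A 6-joint arm with a two-finger parallel gripper is mounted at the origin on the work surface. World frame = base frame: x ahead of the robot, y to its left, z up, the work surface at z = 0. Lengths are in mm, angles in rad, forces in N, time in s.
With the tool pointing down it reaches from about 275 to 1000 mm from the base axis. Payload 8.4 kg.
Tool frame: the origin (TCP) lies midway between the tips of the shut fingers; the grasp point (between the pads) lies 19 mm behind it; z points along the fingers, y is the line along which they close (so a half turn about z gives the same grasp; the last joint's range is limited). The gripper opens to 85 mm and grips with 20 to 120 N. Pads are 22 mm wide; open, the fingers measure 114 mm over their backs; the gripper's body (76 mm by 85 mm) begins 54 mm behind the grasp point. The pads swing forward as they close: fully open they stand 13 mm farther back than shut.
Start: joints at [-0.002, 0.353, 1.633, -0, 1.155, -0.002], TCP at [625.002, -0, 231.281] pointing down, gripper open.
Joint ranges: [-2.63, 2.63], [-0.92, 2.1], [0.06, 2.66], [-1.3, 4.44], [0, 2.69], [-3.02, 3.02]. Speed limits (rad/s): [2.22, 2.22, 2.79, 3.14, 3.14, 3.14].

## Interface

Orientations are given as [roll, pitch, yaw] about the fixed x, y, z axes, in that order (R = Rz(yaw) Ry(pitch) Rx(roll)).
In Python, from rig import monitor, imaging, r gives the robot as it stands.
- The arm moves only by the tool drive_tool, never from a script. Its argument "plan" is a list of rows, each an object of numbers: "x", "y", "z": the shift along the tool's x, y, z in units of 50 mm (1.0 is 50 mm); "ax", "ay", "az": the turn, a rotation vector about the tool's x, y, z in units of 6 degrees (1.0 is 6 degrees); "hand": the finger opening in mm, from 0 to 85.4. In form: [{"x": .., "y": .., "z": .., "ax": .., "ay": .., "az": .., "hand": ..}, ...]. A call has 1 to 8 rows; each row is the pose to reach, as a shift and turn from the pose commanded when the call began, along the tool's axes at that moment; what a row does not reach only later rows make up. A row lasts 1/10 s, in which the tool goes at most 50 mm and 8.59 degrees, less where a joint would pass 70% of its speed; a pose out of reach is approached as far as the arm can. A call with a gripper value outside its range is refused whole. The fingers move at their own pace and stop on an object; "grip_force" is the grip in N (left out, the last holds). Time passes only in rows, so rows that repeat a pose let the fingers close. It gives the time, the measured TCP pose, the force, the opening and the grip force at its end, in the units of the state.
- monitor.sense(): the state, without advancing time (a new reading comes with each control period).
- imaging.grab_frame(name): name is "scene" or "side" or "wrist"; returns the picture (400x640x3 uint8, red, green, blue); there is no depth.
- imaging.camera_info(name): a dict with "mtx" (3x3 intrinsics, pixels), "dist" ([k1, k2, p1, p2, k3] as OpenCV has them; the pictures are not rectified), "R" (3x3) and "t" (3): a world point X has camera coordinates R X + t. Camera axes: x right, y down, z forward; pixel columns grow to the right and rows downward; lengths in mm; the calibration is good to about 2 mm. A picture is of the moment at which its call begins: read the wrist's pose just before it. camera_info takes no time and is no camera call; for the wrist camera it gives the pose at the moment of the call.
- r.sign_off(): hands the job in; it is judged then, once.
The state is a dict: "clock": time; "qpos": joint angles; "qvel": joint speeds; "joint_efforts": joint torques, N m; "eef_pos": TCP position; "tcp_rot": TCP orientation; "contact_force": force on the tool from outside, world axes, zero at the start; "wrist_torque": the same for the moment, N m; "opening": opening from 0.0 (shut) to 1.0 (fully open); "grasp_force": force on a finger pad.
Only numpy, scipy, OpenCV 4.12 (cv2) and the standard library are available. Lean on these libraries where they do the work, as an engineer would, in place of code of your own. Each camera call takes 0.05 s, during which the arm holds its last target. There are 200 camera calls.

## Task

One of the three identical closed blue boxes on the grey mat holds metal castings and is much heavier than the other two: find it by lifting them. Set it down gently in the red outline on the freely turning turntable, lined up with the outline, without turning the turntable. Leave the two light boxes standing where they were on the mat, and disturb nothing else.

Things in the scene. Friction and masses are not known exactly. Their poses are not given: they have to be found in the camera images.
- box_a: One of three outwardly identical closed boxes: blue plastic, 78 mm long (x), 58 wide (y), 46 high (z), white label on top. Any of them may be the heavy one: two weigh 0.15 to 0.21 kg with contents, the heavy one 0.44 to 0.57 kg, centred within 3 mm. Origin: centre of the underside; x along the long side, z up. Stands on the mat at the start.
- box_b: One of three outwardly identical closed boxes: blue plastic, 78 mm long (x), 58 wide (y), 46 high (z), white label on top. Any of them may be the heavy one: two weigh 0.15 to 0.21 kg with contents, the heavy one 0.44 to 0.57 kg, centred within 3 mm. Origin: centre of the underside; x along the long side, z up. Stands on the mat at the start.
- box_c: One of three outwardly identical closed boxes: blue plastic, 78 mm long (x), 58 wide (y), 46 high (z), white label on top. Any of them may be the heavy one: two weigh 0.15 to 0.21 kg with contents, the heavy one 0.44 to 0.57 kg, centred within 3 mm. Origin: centre of the underside; x along the long side, z up. Stands on the mat at the start.
- turntable: Fixed black foot carrying an aluminium disc, 270 mm across, top face 40 mm above the work surface. Origin: on the turning axis at the work surface. The disc turns very freely (bearing friction about 0.004 N m). Stuck on it: two cream gypsum models 56 mm across, 25 high, 78 mm from the axis, 120 degrees to either side of the red outline; a knob 22 mm across, 10 high, on the axis.
- disc (a joint): angle of the turntable's disc, rad, counter-clockwise from above; at 0 the red outline lies towards +x of the axis. It starts at any angle and should stay there.
- place (a point): centre of the red rectangular outline (82 by 62 mm inside, 94 by 74 mm outside) on the disc's top face, 78 mm from the axis. Its x axis points outward from the axis and runs along the outline's long side; z up. The box belongs here, its long side along this x (either way round).
- rim (a point): point on the disc's top face near its edge, 130 mm from the axis, beyond the outline; it shows whether the disc has turned.
- mat: grey mat fixed on the work surface, 270 mm (x) by 270 mm (y), 4 mm thick, on which the three boxes stand. Origin: centre of the underside.
- articulator: bystander: dental articulator, black frame with silver arm and cream casts, about 90 by 105 by 124 mm high; origin at the centre of its underside.
- bin: bystander: open yellow parts bin 80 by 120 by 60 mm high; origin at the centre of its underside.
- jar: bystander: closed jar 52 mm across and 60 mm high; origin at the centre of its underside.
Not all that is in view belongs to the job. What is shaped like the box_b but green is not meant.

How it is judged (in metres and radians):
At the end, for the whole second after the job is handed in: Heavy box at rest upright on the disc, within 10 mm and 8 degrees of the red outline; disc at rest, rim point within 11 mm (5 degrees) of its start; light boxes upright within 25 mm, and articulator, bin and jar within 20 mm, of where they began (((contact force between box_a and turntable above 3.2 N and horizontal distance between box_a and place below 0.01 m and angle between the x axis of box_a and the x axis of place, either way round below 0.14 rad and angle between box_a's own z axis and vertical below 0.08 rad and linear speed of each of box_a, box_b, box_c below 0.02 m/s and distance of each of box_b, box_c from where it was at the start of the episode below 0.025 m and angle between each of box_b, box_c's own z axis and vertical below 0.1 rad) or (contact force between box_b and turntable above 3.2 N and horizontal distance between box_b and place below 0.01 m and angle between the x axis of box_b and the x axis of place, either way round below 0.14 rad and angle between box_b's own z axis and vertical below 0.08 rad and linear speed of each of box_b, box_a, box_c below 0.02 m/s and distance of each of box_a, box_c from where it was at the start of the episode below 0.025 m and angle between each of box_a, box_c's own z axis and vertical below 0.1 rad) or (contact force between box_c and turntable above 3.2 N and horizontal distance between box_c and place below 0.01 m and angle between the x axis of box_c and the x axis of place, either way round below 0.14 rad and angle between box_c's own z axis and vertical below 0.08 rad and linear speed of each of box_c, box_a, box_b below 0.02 m/s and distance of each of box_a, box_b from where it was at the start of the episode below 0.025 m and angle between each of box_a, box_b's own z axis and vertical below 0.1 rad)) and distance of rim from where it was at the start of the episode below 0.011 m and velocity of joint disc between -0.05 and 0.05 rad/s and distance of each of articulator, bin, jar from where it was at the start of the episode below 0.02 m); the robot touches nothing.
It fails at once if the turntable was turned more than about 5 degrees (rim point more than 11 mm from its start) (distance of rim from where it was at the start of the episode above 0.011 m).
It fails at once if a box was pressed hard on the turntable (more than 80 N) (contact force between any of box_a, box_b, box_c and turntable above 80 N).
It fails at once if a box was let fall onto the turntable (over the red outline, out of the fingers, falling faster than 0.4 m/s, as from 8 mm or more) ((horizontal distance between box_a and place below 0.12 m and contact force between box_a and the fingers below 0.1 N and linear speed of box_a above 0.4 m/s) or (horizontal distance between box_b and place below 0.12 m and contact force between box_b and the fingers below 0.1 N and linear speed of box_b above 0.4 m/s) or (horizontal distance between box_c and place below 0.12 m and contact force between box_c and the fingers below 0.1 N and linear speed of box_c above 0.4 m/s)).
It fails at once if the articulator, bin or jar was pushed more than 20 mm (distance of any of articulator, bin, jar from where it was at the start of the episode above 0.02 m).
It fails at once if a box was tipped over (angle between any of box_a, box_b, box_c's own z axis and vertical above 0.6 rad).
It also fails if it takes over 72 s, if anything falls off the work surface, if the arm or the gripper's body presses on something with over 40 N, if the wrist force passes 120 N, or if a joint passes its speed limit or range.

## Working session

There is one attempt and no reset: what is moved stays moved. The work goes in short steps, Python scripts to look and compute and a tool call to move; the robot and the scene stay as the last step left them, time stands still between calls to the robot, and variables do not carry over. Pictures are saved under pics/ and viewed, at most 10 in all, crops included, and the job is handed in when it is done.

Besides the shell and the picture viewer there is one more tool, called after ">>>" in YAML: its name, and indented under it one key for each argument. drive_tool: Moves the arm, as the interface text tells. Its arguments: {"type":"object","properties":{"plan":{"type":"array","items":{"type":"object","properties":{"x":{"type":"number"},"y":{"type":"number"},"z":{"type":"number"},"ax":{"type":"number"},"ay":{"type":"number"},"az":{"type":"number"},"hand":{"type":"number"}}}},"grip_force":{"type":"number"}},"required":["plan"]}

```bash
ls; mkdir -p pics; python3 - <<'E'
from rig import monitor, imaging, r
import cv2,numpy as np
s=monitor.sense(); print(s)
for n in ("scene","side"):
    cv2.imwrite(f"pics/{n}0.png",imaging.grab_frame(n)[:,:,::-1]); c=imaging.camera_info(n); print(n,c)
print(imaging.camera_info("wrist"))
a=cv2.imread("pics/scene0.png");b=cv2.imread("pics/side0.png")
E
```

```text
pics
{'clock': 0.0, 'qpos': array([-2.40801801e-03,  3.53654929e-01,  1.63411150e+00,  4.28439939e-05,
        1.15517836e+00, -2.40408093e-03]), 'qvel': array([-8.53750807e-04,  8.48653308e-04, -1.28644164e-03,  7.75010784e-04,
        8.41488832e-05, -8.87855186e-04]), 'joint_efforts': array([-2.03471049e-03, -6.05236173e+01, -3.42063046e+01, -2.62302356e-04,
        9.48130677e-03,  3.61521288e-06]), 'eef_pos': array([6.24544324e+02, 9.52016193e-03, 2.30567118e+02]), 'tcp_rot': array([-3.14024061e+00, -4.24236761e-05,  1.57077504e+00]), 'contact_force': array([-0.07046977,  0.20880003, -0.28875307]), 'wrist_torque': array([0.02435095, 0.04975651, 0.01031526]), 'grasp_force': 0.0, 'opening': 0.9986433639409414}
scene {'mtx': array([[415.10509451,   0.        , 324.3116676 ],
       [  0.        , 415.10509451, 191.94650297],
       [  0.        ,   0.        ,   1.        ]]), 'dist': array([-0.08185485,  0.        ,  0.        ,  0.        ,  0.        ]), 'R': array([[ 8.96693854e-01,  4.42650686e-01, -7.08919800e-04],
       [ 2.95124476e-01, -5.99036660e-01, -7.44349799e-01],
 
[... 370 characters left out ...]
'R': array([[ 0.89645576, -0.44310017, -0.00541432],
       [-0.33011342, -0.65961648, -0.6752268 ],
       [ 0.29562173,  0.60709829, -0.73759031]]), 't': array([-480.87712357,  264.58790536, 1141.30370564])}
{'mtx': array([[299.2831248 ,   0.        , 314.37700393],
       [  0.        , 299.2831248 , 204.07601911],
       [  0.        ,   0.        ,   1.        ]]), 'dist': array([-0.01494396,  0.        ,  0.        ,  0.        ,  0.        ]), 'R': array([[ 9.99997066e-01,  6.55912042e-04, -2.33172729e-03],
       [ 1.38253902e-03, -9.44989132e-01,  3.27098805e-01],
       [-1.98890891e-03, -3.27101069e-01, -9.44987267e-01]]), 't': array([-624.05439662,  -42.08717987,  381.51400433])}
```

View pics/scene0.png

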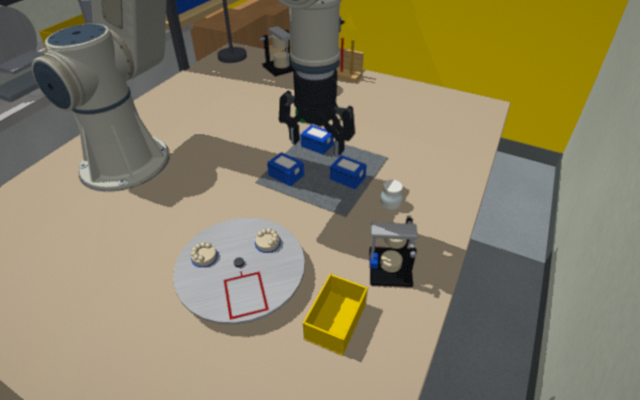

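View pics/side0.png

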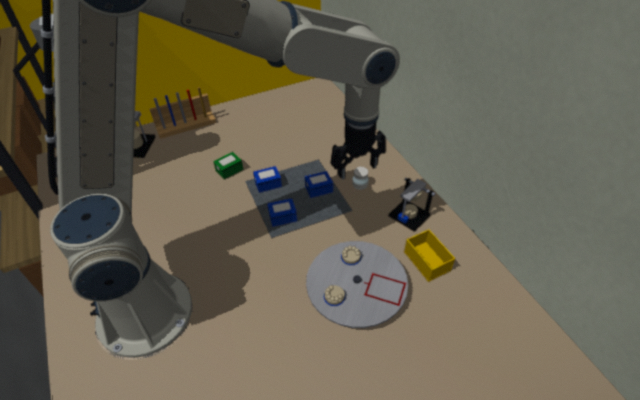

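The scene view shows blue boxes at (317,138), (286,168), (348,171) and the red outline at (246,295). The side view has the boxes at (268,178), (282,211), (319,183) and the outline at (386,289). The green box isn't part of the job.

```bash
cat > h.py <<'E'
import cv2,numpy as np
def rays(c,px):
    u=cv2.undistortPoints(np.float64(px).reshape(-1,1,2),c["mtx"],np.float64(c["dist"])).reshape(-1,2)
    d=np.c_[u,np.ones(len(u))]@c["R"]; o=-c["R"].T@c["t"]
    return o,d
def plane(c,px,z):
    o,d=rays(c,px); return o+d*((z-o[2])/d[:,2])[:,None]
def tri(c1,p1,c2,p2):
    o1,d1=rays(c1,[p1]);o2,d2=rays(c2,[p2]);d1=d1[0];d2=d2[0]
    s=np.linalg.lstsq(np.c_[d1,-d2],o2-o1,rcond=None)[0]
    a=o1+s[0]*d1;b=o2+s[1]*d2; return (a+b)/2,np.linalg.norm(a-b)
def rect(P):
    (c,wh,a)=cv2.minAreaRect(np.float32(P[:,:2])); 
    if wh[0]<wh[1]: wh=wh[::-1];a+=90
    return np.round(c,1),np.round(wh,1),round((a+90)%180-90,1)
def comps(m,amin):
    n,l,s,ce=cv2.connectedComponentsWithStats(m.astype(np.uint8))
    return [(l==i,ce[i],s[i]) for i in range(1,n) if s[i,4]>=amin]
def masks(im):  # RGB
    h=cv2.cvtColor(im,cv2.COLOR_RGB2HSV).astype(int); H,S,V=h[...,0],h[...,1],h[...,2]
    return dict(blue=(H>105)&(H<130)&(S>140)&(V>50), red=((H<8)|(H>172))&(S>120)&(V>70))
def hull(m):
    return cv2.findContours(m.astype(np.uint8),cv2.RETR_EXTERNAL,cv2.CHAIN_APPROX_NONE)[0]
E
python3 - <<'E'
from h import *; from rig import imaging
out={}
for n in("scene","side"):
    im=cv2.imread(f"pics/{n}0.png")[:,:,::-1].copy();c=imaging.camera_info(n);M=masks(im)
    rc=max(comps(M["red"],60),key=lambda t:t[2][4])[0]
    k=max(hull(rc),key=len).reshape(-1,2); print(n,"red z40",rect(plane(c,k,40)))
    q=cv2.boxPoints(cv2.minAreaRect(k)); out[n+"r"]=cv2.minAreaRect(k)[0]
    L=[]
    for m,ce,s in comps(M["blue"],150):
        k=max(hull(m),key=len); f=np.zeros(m.shape,np.uint8);cv2.drawContours(f,[k],-1,1,-1)
        lab=comps((f>0)&~m&(im.min(2)>70),15)
        if lab:
            l=max(lab,key=lambda t:t[2][4]); kk=max(hull(l[0]),key=len).reshape(-1,2)
            L.append(l[1]);print(n,ce.round(),l[2][4],rect(plane(c,kk,50)))
    out[n]=L
c1,c2=imaging.camera_info("scene"),imaging.camera_info("side")
print("red",tri(c1,out["scener"],c2,out["sider"]))
for a in out["scene"]:
    for b in out["side"]:
        p,e=tri(c1,a,c2,b)
        if e<15: print(p.round(1),round(e,1))
E
```

```text
scene red z40 (array([ 587. , -233.3]), array([95.6, 71.6]), -46.7)
scene [316. 141.] 145 (array([466.8, 307.8]), array([55.9, 38. ]), -4.8)
scene [285. 171.] 156 (array([453.9, 148.3]), array([52.7, 33.6]), -11.0)
scene [347. 174.] 158 (array([607.9, 210.3]), array([50.1, 33.9]), -6.4)Traceback (most recent call last):
  File "<stdin>", line 5, in <module>
ValueError: max() iterable argument is empty
```

```bash
cat > m.py <<'E'
from h import *; from rig import imaging
out={}
for n in("scene","side"):
    im=cv2.imread(f"pics/{n}0.png")[:,:,::-1].copy();c=imaging.camera_info(n);M=masks(im)
    w={"scene":(200,300,255,330),"side":(350,420,260,315)}[n]
    g=np.zeros(M["red"].shape,bool);g[w[2]:w[3],w[0]:w[1]]=1
    k=np.argwhere(M["red"]&g)[:,::-1]; print(n,len(k),"red z40",rect(plane(c,k,40)))
    out[n+"r"]=np.mean(cv2.boxPoints(cv2.minAreaRect(np.float32(k))),0)
    L=[]
    for m,ce,s in comps(M["blue"],100):
        k=max(hull(m),key=len); f=np.zeros(m.shape,np.uint8);cv2.drawContours(f,[cv2.convexHull(k)],-1,1,-1)
        lab=comps((f>0)&~m&(im.min(2)>70),15)
        if lab:
            l=max(lab,key=lambda t:t[2][4]); kk=max(hull(l[0]),key=len).reshape(-1,2)
            L.append(l[1]);print(n,ce.round(),l[2][4],rect(plane(c,kk,50)))
    out[n]=L
c1,c2=imaging.camera_info("scene"),imaging.camera_info("side")
print("red",tri(c1,out["scener"],c2,out["sider"]))
for a in out["scene"]:
    for b in out["side"]:
        p,e=tri(c1,a,c2,b)
        if e<15: print(p.round(1),round(e,1))
E
python3 m.py
```

```text
scene 257 red z40 (array([ 587. , -233.3]), array([95.6, 71.6]), -46.7)
scene [316. 141.] 151 (array([467.1, 313. ]), array([55.7, 48.4]), -4.1)
scene [285. 171.] 156 (array([453.9, 148.3]), array([52.7, 33.6]), -11.0)
scene [347. 174.] 158 (array([607.9, 210.3]), array([50.1, 33.9]), -6.4)
side 106 red z40 (array([ 587.3, -235.6]), array([92.3, 70.6]), -46.7)
side [268. 181.] 122 (array([467. , 306.5]), array([53.8, 36.2]), -6.0)
side [319. 186.] 87 (array([607.2, 208.5]), array([46.9, 26.6]), -6.6)
side [282. 213.] 106 (array([454.7, 147.1]), array([47.7, 27.7]), -11.1)
red (array([ 587.33249939, -235.87111537,   39.38151697]), np.float64(0.6864843977393916))
[467.2 307.9  49.6] 1.8
[454.4 148.1  49.5] 1.0
[608.  209.4  49.8] 1.2
```

>>> drive_tool:
  plan:
    - {"x": 2.96,"y": -3.41,"az": -11.4,"hand": 85}
    - {"x": 2.96,"y": -3.41,"az": -11.4,"hand": 85}
    - {"x": 2.96,"y": -3.41,"az": -11.4,"hand": 85}
    - {"x": 2.96,"y": -3.41,"az": -11.4,"hand": 85}
    - {"x": 2.96,"y": -3.41,"az": -11.4,"hand": 85}
    - {"x": 2.96,"y": -3.41,"az": -11.4,"hand": 85}
    - {"x": 2.96,"y": -3.41,"az": -11.4,"hand": 85}
    - {"x": 2.96,"y": -3.41,"az": -11.4,"hand": 85}
  grip_force: 50

```text
invalid input
```

>>> drive_tool:
  plan:
    - {"x": 1,"y": -1,"z": 0,"ax": 0,"ay": 0,"az": -1,"hand": 85}
    - {"x": 2,"y": -2,"z": 0,"ax": 0,"ay": 0,"az": -2,"hand": 85}
  grip_force: 50

```text
clock: 0.3
eef_pos: [553.5, 70.8, 230.5]
tcp_rot: [-3.141, -0.0, 1.782]
contact_force: [-0.1, 1.6, -0.1]
opening: 0.998
grasp_force: 0.0
```

```bash
cat >> h.py <<'E'
def go(x,y,z,yaw,s=None):
    from rig import monitor; from scipy.spatial.transform import Rotation as Ro
    s=s or monitor.sense(); R=Ro.from_euler("xyz",s["tcp_rot"])
    d=R.inv().apply(np.array([x,y,z])-s["eef_pos"])/50
    rv=(R.inv()*Ro.from_euler("xyz",[np.pi,0,np.deg2rad(yaw)])).as_rotvec(degrees=True)/6
    print("xyz",d.round(2),"axyz",rv.round(2),"now",s["eef_pos"].round(1),"F",s["contact_force"].round(2),"op",round(s["opening"],3))
E
python3 -c "
from h import *; go(454,148,130,169)"
```

```text
xyz [ 1.93 -1.62  2.01] axyz [-1.000e-02 -1.000e-02 -1.115e+01] now [553.5  70.8 230.5] F [-0.07  1.62 -0.08] op 0.998
```

>>> drive_tool:
  plan:
    - {"x": 0.6,"y": -0.5,"z": 0.3,"ax": 0,"ay": 0,"az": -1.4,"hand": 85}
    - {"x": 1.2,"y": -1.0,"z": 0.6,"ax": 0,"ay": 0,"az": -2.8,"hand": 85}
    - {"x": 1.93,"y": -1.62,"z": 1.0,"ax": 0,"ay": 0,"az": -4.2,"hand": 85}
    - {"x": 1.93,"y": -1.62,"z": 1.4,"ax": 0,"ay": 0,"az": -5.6,"hand": 85}
    - {"x": 1.93,"y": -1.62,"z": 1.8,"ax": 0,"ay": 0,"az": -7.0,"hand": 85}
    - {"x": 1.93,"y": -1.62,"z": 2.0,"ax": 0,"ay": 0,"az": -8.4,"hand": 85}
    - {"x": 1.93,"y": -1.62,"z": 2.0,"ax": 0,"ay": 0,"az": -9.8,"hand": 85}
    - {"x": 1.93,"y": -1.62,"z": 2.0,"ax": 0,"ay": 0,"az": -11.15,"hand": 85}

```text
clock: 1.1
eef_pos: [454.4, 148.2, 130.6]
tcp_rot: [-3.141, -0.001, 2.954]
contact_force: [-0.6, -0.2, -0.3]
opening: 0.997
grasp_force: 0.0
```

```bash
python3 -c "
from h import *; from rig import imaging
im=imaging.grab_frame('wrist');cv2.imwrite('pics/w1.png',im[:,:,::-1]);go(454,148,13,169)"
```

```text
xyz [ 0.01 -0.    2.36] axyz [-0.01 -0.01  0.12] now [454.6 148.2 130.8] F [ 0.1   0.18 -0.8 ] op 0.995
```

View pics/w1.png

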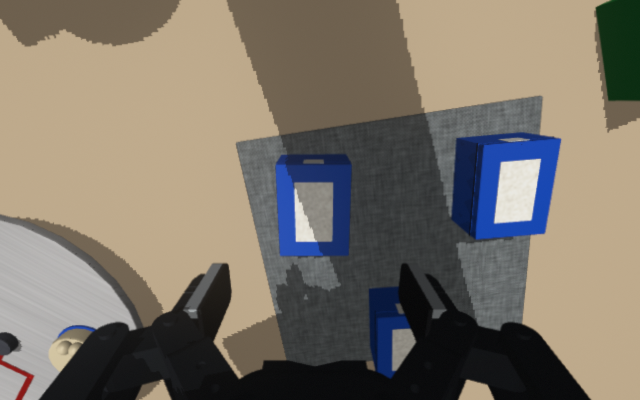

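The box beneath shows upright at (314,210), centred between the fingers (about column 315). The grasp is aligned, so I descend.

>>> drive_tool:
  plan:
    - {"x": 0,"y": 0,"z": 0.8,"ax": 0,"ay": 0,"az": 0.1,"hand": 85}
    - {"x": 0,"y": 0,"z": 1.6,"ax": 0,"ay": 0,"az": 0.1,"hand": 85}
    - {"x": 0,"y": 0,"z": 2.1,"ax": 0,"ay": 0,"az": 0.1,"hand": 85}
    - {"x": 0,"y": 0,"z": 2.34,"ax": 0,"ay": 0,"az": 0.1,"hand": 85}
    - {"x": 0,"y": 0,"z": 2.34,"ax": 0,"ay": 0,"az": 0.1,"hand": 30}
    - {"x": 0,"y": 0,"z": 2.34,"ax": 0,"ay": 0,"az": 0.1,"hand": 30}
    - {"x": 0,"y": 0,"z": 2.34,"ax": 0,"ay": 0,"az": 0.1,"hand": 30}
    - {"x": 0,"y": 0,"z": 2.34,"ax": 0,"ay": 0,"az": 0.1,"hand": 30}
  grip_force: 50

```text
clock: 1.95
eef_pos: [455.7, 148.5, 15.3]
tcp_rot: [3.141, 0.002, 2.937]
contact_force: [0.9, 0.4, 0.5]
opening: 0.674
grasp_force: 54.2
```

>>> drive_tool:
  plan:
    - {"x": 0,"y": 0,"z": 0,"ax": 0,"ay": 0,"az": 0,"hand": 30}
    - {"x": 0,"y": 0,"z": 0,"ax": 0,"ay": 0,"az": 0,"hand": 30}
    - {"x": 0,"y": 0,"z": 0,"ax": 0,"ay": 0,"az": 0,"hand": 30}
    - {"x": 0,"y": 0,"z": 0,"ax": 0,"ay": 0,"az": 0,"hand": 30}

```text
clock: 2.35
eef_pos: [455.8, 148.5, 15.3]
tcp_rot: [3.141, 0.001, 2.937]
contact_force: [-1.6, 0.1, 7.6]
opening: 0.672
grasp_force: 55.1
```

>>> drive_tool:
  plan:
    - {"x": 0,"y": 0,"z": -0.1,"ax": 0,"ay": 0,"az": 0,"hand": 30}
    - {"x": 0,"y": 0,"z": -0.3,"ax": 0,"ay": 0,"az": 0,"hand": 30}
    - {"x": 0,"y": 0,"z": -0.4,"ax": 0,"ay": 0,"az": 0,"hand": 30}
    - {"x": 0,"y": 0,"z": -0.4,"ax": 0,"ay": 0,"az": 0,"hand": 30}
    - {"x": 0,"y": 0,"z": -0.4,"ax": 0,"ay": 0,"az": 0,"hand": 30}
    - {"x": 0,"y": 0,"z": -0.4,"ax": 0,"ay": 0,"az": 0,"hand": 30}
    - {"x": 0,"y": 0,"z": -0.4,"ax": 0,"ay": 0,"az": 0,"hand": 30}

```text
clock: 3.05
eef_pos: [454.7, 148.2, 34.0]
tcp_rot: [-3.141, -0.001, 2.937]
contact_force: [-0.4, 0.3, -5.2]
opening: 0.671
grasp_force: 54.6
```

>>> drive_tool:
  plan:
    - {"x": 0,"y": 0,"z": 0,"ax": 0,"ay": 0,"az": 0,"hand": 30}
    - {"x": 0,"y": 0,"z": 0,"ax": 0,"ay": 0,"az": 0,"hand": 30}
    - {"x": 0,"y": 0,"z": 0,"ax": 0,"ay": 0,"az": 0,"hand": 30}

```text
clock: 3.35
eef_pos: [455.0, 148.2, 34.2]
tcp_rot: [-3.141, -0.0, 2.937]
contact_force: [-0.3, 0.3, -4.0]
opening: 0.673
grasp_force: 54.6
```

```bash
python3 -c "
from h import *; from rig import imaging,monitor
for i in range(5): imaging.grab_frame('wrist'); print(monitor.sense()['contact_force'])
go(455,148.5,170,160)"
```

```text
[-0.59505849 -0.07720989 -4.566747  ]
[-0.0258032   0.60139512 -3.90026948]
[-0.51987374 -0.85263362 -4.73677416]
[-0.66917752 -0.13248691 -5.42700381]
[-0.39219844 -0.16966555 -3.8618257 ]
xyz [ 0.    0.   -2.71] axyz [-0.   -0.    1.38] now [455.  148.3  34.3] F [-0.39 -0.17 -3.86] op 0.673
```

The force reads about −4.6 N, roughly 0.46 kg, so this is the heavy box. I'll lift it and take it to a viewing pose beside the outline.

```bash
python3 -c "
from h import *
go(642,-293,170,133.3)"
```

```text
xyz [-5.45 -7.88 -2.71] axyz [-0.   -0.    5.83] now [455.  148.3  34.3] F [-0.39 -0.17 -3.86] op 0.673
```

>>> drive_tool:
  plan:
    - {"x": 0,"y": 0,"z": -0.5,"ax": 0,"ay": 0,"az": 0,"hand": 30}
    - {"x": 0,"y": 0,"z": -1.2,"ax": 0,"ay": 0,"az": 0,"hand": 30}
    - {"x": 0,"y": 0,"z": -1.9,"ax": 0,"ay": 0,"az": 0,"hand": 30}
    - {"x": -0.2,"y": -0.3,"z": -2.5,"ax": 0,"ay": 0,"az": 0,"hand": 30}
    - {"x": -0.5,"y": -0.7,"z": -2.7,"ax": 0,"ay": 0,"az": 0,"hand": 30}
    - {"x": -0.9,"y": -1.25,"z": -2.7,"ax": 0,"ay": 0,"az": 0,"hand": 30}
    - {"x": -1.3,"y": -1.85,"z": -2.7,"ax": 0,"ay": 0,"az": 0,"hand": 30}
    - {"x": -1.7,"y": -2.45,"z": -2.7,"ax": 0,"ay": 0,"az": 0,"hand": 30}

```text
clock: 4.4
eef_pos: [513.6, 9.9, 169.5]
tcp_rot: [3.142, 0.0, 2.938]
contact_force: [0.9, 0.4, -4.2]
opening: 0.669
grasp_force: 56.7
```

>>> drive_tool:
  plan:
    - {"x": -0.4,"y": -0.6,"z": 0,"ax": 0,"ay": 0,"az": 0.6,"hand": 30}
    - {"x": -0.8,"y": -1.2,"z": 0,"ax": 0,"ay": 0,"az": 1.2,"hand": 30}
    - {"x": -1.2,"y": -1.8,"z": 0,"ax": 0,"ay": 0,"az": 1.9,"hand": 30}
    - {"x": -1.6,"y": -2.4,"z": 0,"ax": 0,"ay": 0,"az": 2.6,"hand": 30}
    - {"x": -2.0,"y": -3.0,"z": 0,"ax": 0,"ay": 0,"az": 3.3,"hand": 30}
    - {"x": -2.4,"y": -3.5,"z": 0,"ax": 0,"ay": 0,"az": 4.0,"hand": 30}
    - {"x": -2.8,"y": -4.0,"z": 0,"ax": 0,"ay": 0,"az": 4.7,"hand": 30}
    - {"x": -3.1,"y": -4.5,"z": 0,"ax": 0,"ay": 0,"az": 5.3,"hand": 30}

```text
clock: 5.2
eef_pos: [620.0, -242.0, 168.8]
tcp_rot: [-3.142, -0.0, 2.379]
contact_force: [0.9, 0.5, -3.9]
opening: 0.67
grasp_force: 56.7
```

```bash
python3 -c "
from h import *
go(642,-293,170,133.3)"
```

```text
xyz [-1.02 -0.43 -0.02] axyz [-0.  -0.   0.5] now [ 620.  -242.   168.8] F [ 0.92  0.47 -3.87] op 0.67
```

>>> drive_tool:
  plan:
    - {"x": -0.4,"y": -0.2,"z": 0,"ax": 0,"ay": 0,"az": 0.2,"hand": 30}
    - {"x": -0.8,"y": -0.3,"z": 0,"ax": 0,"ay": 0,"az": 0.4,"hand": 30}
    - {"x": -1.0,"y": -0.4,"z": 0,"ax": 0,"ay": 0,"az": 0.5,"hand": 30}
    - {"x": -1.0,"y": -0.4,"z": 0,"ax": 0,"ay": 0,"az": 0.5,"hand": 30}
    - {"x": -1.0,"y": -0.4,"z": 0,"ax": 0,"ay": 0,"az": 0.5,"hand": 30}

```text
clock: 5.7
eef_pos: [641.3, -288.9, 168.8]
tcp_rot: [-3.141, -0.001, 2.33]
contact_force: [-0.0, 0.7, -4.8]
opening: 0.668
grasp_force: 56.5
```

```bash
cat > w.py <<'E'
from h import *; from rig import imaging
import sys
c=imaging.camera_info('wrist');im=imaging.grab_frame('wrist');cv2.imwrite(f'pics/{sys.argv[1]}.png',im[:,:,::-1])
m=masks(im)["red"]
for mm,ce,s in comps(m,150):
    k=np.argwhere(mm)[:,::-1]; print(ce.round(),s,rect(plane(c,k,40)))
bl=comps(masks(im)["blue"],800)
for mm,ce,s in bl: print("blue",ce.round(),s)
go(587,-234.5,90,133.3)
E
python3 w.py w2
```

```text
[312. 103.] [ 268   38   89  128 2356] (array([ 584.1, -230.9]), array([104. ,  73.3]), -46.6)
blue [314. 265.] [  240   189   146   181 15417]
xyz [ 1.53 -0.04  1.58] axyz [-0.   -0.01  0.04] now [ 641.4 -288.6  169. ] F [-1.26  0.32 -5.22] op 0.669
```

View pics/w2.png

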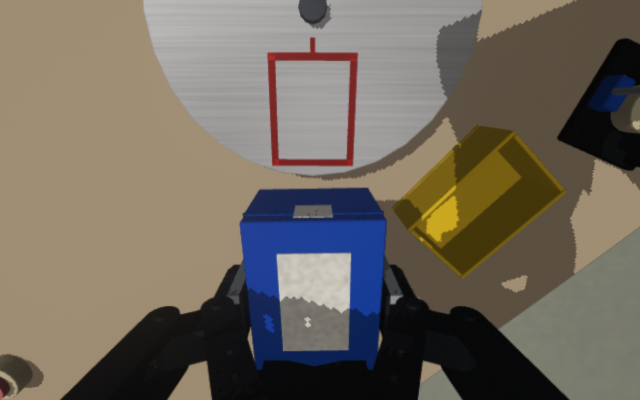

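The outline is at rows 54–165, columns 268–357, with a tick toward the axis that lengthens the mask by 10 mm. Allowing for that, its centre is (587.5, −234.5) at −46.6°, which agrees with the fixed cameras. The held box sits square, its near top edge at about row 219. Next: the box's offset in the hand.

```bash
python3 - <<'E'
from h import *; from rig import imaging,monitor
c=imaging.camera_info('wrist'); s=monitor.sense(); e=s["eef_pos"]
y=s["tcp_rot"][2]; tx=np.array([np.cos(y),np.sin(y)]);ty=np.array([np.sin(y),-np.cos(y)])
for px in ([242,219],[385,219],[313,219]):
    p=plane(c,[px],e[2]+34.7)[0]; d=p[:2]-e[:2]; print("tool x,y",(d@tx).round(1),(d@ty).round(1))
go(587.5,-234.5,80,133.4)
E
```

```text
tool x,y 41.7 -27.2
tool x,y 41.8 28.2
tool x,y 41.7 0.3
xyz [ 1.52 -0.04  1.78] axyz [-0.   -0.01  0.02] now [ 641.4 -288.6  169. ] F [-1.26  0.32 -5.22] op 0.669
```

>>> drive_tool:
  plan:
    - {"x": 0.3,"y": 0,"z": 0,"ax": 0,"ay": 0,"az": 0,"hand": 30}
    - {"x": 0.7,"y": 0,"z": 0,"ax": 0,"ay": 0,"az": 0,"hand": 30}
    - {"x": 1.1,"y": -0.02,"z": 0.2,"ax": 0,"ay": 0,"az": 0,"hand": 30}
    - {"x": 1.4,"y": -0.04,"z": 0.6,"ax": 0,"ay": 0,"az": 0,"hand": 30}
    - {"x": 1.48,"y": -0.04,"z": 1.1,"ax": 0,"ay": 0,"az": 0,"hand": 30}
    - {"x": 1.48,"y": -0.04,"z": 1.6,"ax": 0,"ay": 0,"az": 0,"hand": 30}
    - {"x": 1.48,"y": -0.04,"z": 1.8,"ax": 0,"ay": 0,"az": 0,"hand": 30}
    - {"x": 1.48,"y": -0.04,"z": 1.8,"ax": 0,"ay": 0,"az": 0,"hand": 30}

```text
clock: 6.55
eef_pos: [588.6, -236.3, 78.2]
tcp_rot: [-3.141, -0.003, 2.331]
contact_force: [-0.2, 0.6, -3.9]
opening: 0.672
grasp_force: 56.3
```

```bash
python3 -c "
from h import *; from rig import imaging
imaging.grab_frame('wrist');imaging.grab_frame('wrist');imaging.grab_frame('wrist')
go(588.9,-236,54,133.4)"
```

```text
xyz [ 0.05 -0.    0.53] axyz [0.01 0.02 0.02] now [ 590.6 -237.5   80.6] F [ 0.62 -0.41 -4.62] op 0.673
```

>>> drive_tool:
  plan:
    - {"x": 0.02,"y": 0,"z": 0.15,"ax": 0,"ay": 0,"az": 0,"hand": 30}
    - {"x": 0.02,"y": 0,"z": 0.3,"ax": 0,"ay": 0,"az": 0,"hand": 30}
    - {"x": 0.02,"y": 0,"z": 0.4,"ax": 0,"ay": 0,"az": 0,"hand": 30}
    - {"x": 0.02,"y": 0,"z": 0.46,"ax": 0,"ay": 0,"az": 0,"hand": 30}
    - {"x": 0.02,"y": 0,"z": 0.48,"ax": 0,"ay": 0,"az": 0,"hand": 30}
    - {"x": 0.02,"y": 0,"z": 0.48,"ax": 0,"ay": 0,"az": 0,"hand": 30}
    - {"x": 0.02,"y": 0,"z": 0.48,"ax": 0,"ay": 0,"az": 0,"hand": 30}
    - {"x": 0.02,"y": 0,"z": 0.48,"ax": 0,"ay": 0,"az": 0,"hand": 30}

```text
clock: 7.5
eef_pos: [589.2, -236.7, 55.5]
tcp_rot: [3.141, 0.0, 2.33]
contact_force: [0.3, -0.2, -4.0]
opening: 0.672
grasp_force: 56.6
```

```bash
python3 -c "
from h import *; from rig import imaging
for n in('scene','side'): cv2.imwrite(f'pics/{n}1.png',imaging.grab_frame(n)[:,:,::-1])
a=cv2.imread('pics/scene1.png')[180:330,170:370];b=cv2.imread('pics/side1.png')[200:350,290:490]
cv2.imwrite('pics/c1.png',cv2.resize(np.hstack([a,b]),(800,300),interpolation=cv2.INTER_CUBIC))
go(588.9,-236,54,133.4)"
```

```text
xyz [0.01 0.01 0.03] axyz [0.   0.   0.02] now [ 589.1 -236.6   55.5] F [ 0.33  0.34 -4.84] op 0.674
```

View pics/c1.png

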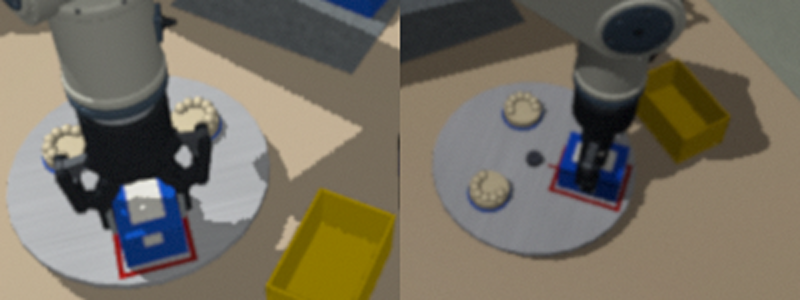

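The box hovers inside the red outline in both crops: box bottom edge near (155,262), outline edge near (157,272). I'll lower it in small steps.

>>> drive_tool:
  plan:
    - {"x": 0,"y": 0,"z": 0.02,"ax": 0,"ay": 0,"az": 0,"hand": 30}
    - {"x": 0,"y": 0,"z": 0.04,"ax": 0,"ay": 0,"az": 0,"hand": 30}
    - {"x": 0,"y": 0,"z": 0.06,"ax": 0,"ay": 0,"az": 0,"hand": 30}
    - {"x": 0,"y": 0,"z": 0.06,"ax": 0,"ay": 0,"az": 0,"hand": 30}
    - {"x": 0,"y": 0,"z": 0.06,"ax": 0,"ay": 0,"az": 0,"hand": 30}

```text
clock: 8.1
eef_pos: [588.9, -236.6, 52.2]
tcp_rot: [-3.142, -0.0, 2.33]
contact_force: [0.3, 0.6, -4.9]
opening: 0.672
grasp_force: 56.6
```

>>> drive_tool:
  plan:
    - {"x": 0,"y": 0,"z": 0.01,"ax": 0,"ay": 0,"az": 0,"hand": 30}
    - {"x": 0,"y": 0,"z": 0.02,"ax": 0,"ay": 0,"az": 0,"hand": 30}
    - {"x": 0,"y": 0,"z": 0.02,"ax": 0,"ay": 0,"az": 0,"hand": 30}
    - {"x": 0,"y": 0,"z": 0.02,"ax": 0,"ay": 0,"az": 0,"hand": 30}

```text
clock: 8.5
eef_pos: [589.0, -236.6, 51.4]
tcp_rot: [3.142, 0.0, 2.33]
contact_force: [0.5, -0.0, -2.8]
opening: 0.67
grasp_force: 56.6
```

>>> drive_tool:
  plan:
    - {"x": 0,"y": 0,"z": 0.01,"ax": 0,"ay": 0,"az": 0,"hand": 30}
    - {"x": 0,"y": 0,"z": 0.01,"ax": 0,"ay": 0,"az": 0,"hand": 30}
    - {"x": 0,"y": 0,"z": 0.01,"ax": 0,"ay": 0,"az": 0,"hand": 30}

```text
clock: 8.8
eef_pos: [589.1, -236.6, 51.3]
tcp_rot: [3.142, 0.0, 2.33]
contact_force: [-2.7, 1.8, 6.8]
opening: 0.675
grasp_force: 57.6
```

In contact. I'll open gradually, then retreat straight up.

>>> drive_tool:
  plan:
    - {"x": 0,"y": 0,"z": 0,"ax": 0,"ay": 0,"az": 0,"hand": 58}
    - {"x": 0,"y": 0,"z": 0,"ax": 0,"ay": 0,"az": 0,"hand": 60}
    - {"x": 0,"y": 0,"z": 0,"ax": 0,"ay": 0,"az": 0,"hand": 64}
    - {"x": 0,"y": 0,"z": 0,"ax": 0,"ay": 0,"az": 0,"hand": 70}
    - {"x": 0,"y": 0,"z": 0,"ax": 0,"ay": 0,"az": 0,"hand": 76}
    - {"x": 0,"y": 0,"z": 0,"ax": 0,"ay": 0,"az": 0,"hand": 80}
    - {"x": 0,"y": 0,"z": 0,"ax": 0,"ay": 0,"az": 0,"hand": 80}
    - {"x": 0,"y": 0,"z": 0,"ax": 0,"ay": 0,"az": 0,"hand": 80}

```text
clock: 9.6
eef_pos: [589.0, -236.6, 50.8]
tcp_rot: [-3.142, 0.0, 2.33]
contact_force: [-0.5, -0.1, 0.2]
opening: 0.938
grasp_force: 0.0
```

```bash
python3 w.py w3
```

```text
[313. 180.] [ 245  153  141   55 1969] (array([ 557.4, -202.6]), array([74.6, 27. ]), 47.1)
blue [314. 265.] [  240   189   147   182 15437]
xyz [ 0.06  0.   -0.78] axyz [0.   0.   0.03] now [ 589.  -236.6   50.8] F [ 0.38 -0.13  0.69] op 0.936
```

View pics/w3.png

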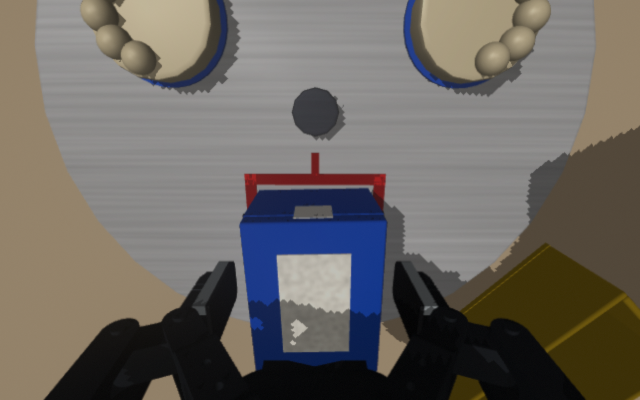

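The fingers are clear, and the box sits square and centred between the outline's sides (columns 245–386). I retreat straight up.

>>> drive_tool:
  plan:
    - {"x": 0,"y": 0,"z": -0.2,"ax": 0,"ay": 0,"az": 0,"hand": 80}
    - {"x": 0,"y": 0,"z": -0.6,"ax": 0,"ay": 0,"az": 0,"hand": 80}
    - {"x": 0,"y": 0,"z": -1.2,"ax": 0,"ay": 0,"az": 0,"hand": 80}
    - {"x": 0,"y": 0,"z": -2.0,"ax": 0,"ay": 0,"az": 0,"hand": 80}
    - {"x": -0.5,"y": 0,"z": -2.8,"ax": 0,"ay": 0,"az": 0,"hand": 80}
    - {"x": -1.0,"y": 0,"z": -3.0,"ax": 0,"ay": 0,"az": 0,"hand": 80}
    - {"x": -1.2,"y": 0,"z": -3.0,"ax": 0,"ay": 0,"az": 0,"hand": 80}
    - {"x": -1.2,"y": 0,"z": -3.0,"ax": 0,"ay": 0,"az": 0,"hand": 80}

```text
clock: 10.45
eef_pos: [630.3, -280.6, 200.5]
tcp_rot: [-3.141, -0.0, 2.329]
contact_force: [0.8, -0.0, -0.6]
opening: 0.943
grasp_force: 0.0
```

```bash
python3 w.py w4; python3 - <<'E'
from h import *; from rig import imaging
c=imaging.camera_info('wrist');im=cv2.imread('pics/w4.png')[:,:,::-1].copy();m=masks(im)["blue"]
b=max(comps(m,800),key=lambda t:t[2][4])[0]; f=np.zeros(b.shape,np.uint8)
cv2.drawContours(f,hull(b),-1,1,-1); l=max(comps((f>0)&~b&(im.min(2)>70),30),key=lambda t:t[2][4])[0]
print("label",rect(plane(c,np.argwhere(l)[:,::-1],86)), "blue86",rect(plane(c,np.argwhere(b)[:,::-1],86)))
E
```

```text
[305.  92.] [276  61  79 111 698] (array([ 561.5, -235.6]), array([116.5,  62.5]), -87.6)
blue [315. 125.] [ 279   80   71   95 4117]
xyz [1.23 0.01 2.19] axyz [-0.01 -0.02  0.03] now [ 629.3 -279.7  199.5] F [-0.92  0.6  -0.4 ] op 0.934
label (array([ 586.8, -233.8]), array([50.6, 30.6]), -45.4) blue86 (array([ 586.7, -233.5]), array([76.6, 56.9]), -45.3)
```

View pics/w4.png

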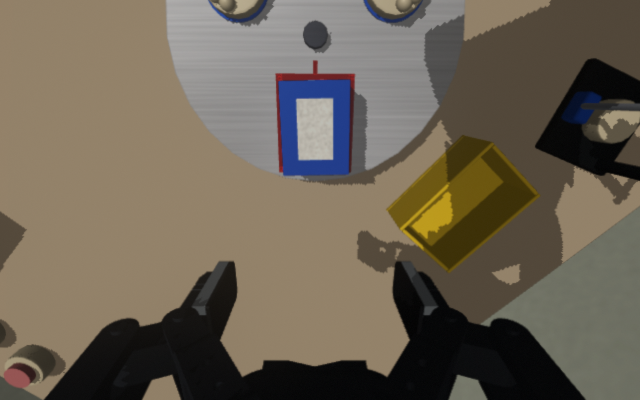

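The box stands in the outline at (586.8, −233.7), about 1 mm and 1° from the target. The disc hasn't turned and the gripper touches nothing, so I hand in.

```bash
python3 -c "
from rig import r
print(r.sign_off())"
```

```text
the job is handed in; nothing more can be done
None
```

The first box lifted weighed about 0.46 kg, so it was the heavy one; it is set in the red outline, about 1 mm and 1° off, the disc shows no visible turn, the other two boxes were never touched, and the job is handed in (no verdict was returned).

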